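Stow the sealant pot in the part-filled bench box

TASK

Put the pot of sealant away in the plywood bench box: push the sliding cover fully open, lower the pot upright into the box, and push the cover fully shut over it. You cannot know how full the box already is, so lower the pot until you feel it come to rest and only then let go: do not drop it and do not press it down hard. Leave the tins and the tape measure where they are.

Things in the scene. Friction and masses are not known exactly. Their poses are not given: they have to be found in the camera images.
- pot: The thing to stow: whitish plastic pot with a grey round screw cap, standing upright on the bench; 111 mm tall, 0.3 to 0.6 kg. Its round body, 87 mm in diameter, reaches to 88 mm above the underside; the cap above it (88 to 111 mm up) is 54 mm in diameter, does not turn, and is the place to grasp from above. Origin: centre of its underside; z up; any yaw.
- bin: Opaque plywood box fixed to the bench, 195 mm high. Origin on the bench, below the centre of its compartment; z up. Compartment: a well open at the top, inside x -110 to +110, y -70 to +70 mm; walls 15 mm. From y = +70 to +235 mm a closed deck, on to which the cover slides. Along both long edges (|x| from 115 to 125 mm, the whole length) guide rails stand up to 211 mm above the bench.
- mouth (a point): Centre of the compartment's mouth at rim height, 195 mm above the bench; axes as bin. Below, a level cork-faced board, filling the whole well, lies on what is stored already. Its height differs every time and is not told: 118 to 170 mm below the rim. It is springy: gives about 0.7 mm per newton, at most 8 mm. The pot always fits wholly under the shut cover.
- cover (a joint): Travel of the sliding cover in m: 0 = fully shut over the compartment, 0.15 = fully open (over the deck), growing towards the box's +y. It starts shut or up to 20 mm ajar. About 2 N of friction; it stays where it is left.
- cover_handle (a point): Centre of the top of the cover's handle bar. The cover is a green plate, 226 x 158 x 10 mm, its top 206 mm above the bench; the dark wooden bar stands across its middle, 120 mm long along the box's x, 14 mm thick along y, from 206 to 235 mm above the bench. Push the bar sideways along the box's y. When shut, it stands above the middle of the compartment.
- nail_tin: Bystander: flat round tin, 86 mm in diameter, 40 mm tall. Origin: centre of its underside.
- stain_tin: Bystander: red and white paint tin, 78 mm in diameter, 77 mm tall. Origin: centre of its underside.
- tape_measure: Bystander: yellow and black tape measure, 36 x 72 x 66 mm, standing behind the pot. Origin: centre of its underside.
There are look-alikes about, which are no part of the job. What is shaped like the pot but pink is not meant.

How it is judged:
By the outcome, as a careful person would: the job done as asked, in the order asked, and still so for the second after the job is handed in, with the robot touching nothing.
It also fails if it takes over 69 s, if anything falls off the work surface, if the arm or the gripper's body presses on something with over 40 N, if the wrist force passes 120 N, or if a joint passes its speed limit or range.

ROBOT

A 6-joint arm with a two-finger parallel gripper is mounted at the origin on a cart in front of the work surface, level with it; the furniture and walls round the work are solid. World frame = base frame: x ahead of the robot, y to its left, z up, the work surface at z = 0. Lengths are in m, angles in degrees, forces in N, time in s.
With the tool pointing down it reaches from about 0.275 to 0.975 m from the base axis. Payload 8.4 kg.
Tool frame: the origin (TCP) lies between the finger pads; the fingertips stand 11 mm ahead of it and the grasp point (between the pads) lies 8 mm behind it; z points along the fingers, y is the line along which they close (so a half turn about z gives the same grasp; the last joint's range is limited). The gripper opens to 92 mm and grips with 3 to 60 N. Pads are 20 mm wide; open, the fingers measure 128 mm over their backs; the gripper's body (75 mm by 189 mm) begins 69 mm behind the grasp point.
Start: joints at [-69.064, 20.225, 93.587, -0, 66.188, -0.138], TCP at [0.225, -0.583, 0.226] pointing down, gripper open.
Joint ranges: [-150.9, 150.9], [-52.94, 120.26], [3.33, 152.33], [-74.26, 254.26], [0, 154.13], [-172.89, 172.89]. Speed limits (degrees/s): [127.2, 127.2, 159.86, 180, 180, 180].

INTERFACE

Orientations are given as a 3x3 rotation matrix whose columns are the frame's x, y, z axes.
In Python, from plant import r gives the robot as it stands. The module is installed in compiled form; this text tells all that it offers.
- The arm moves only by the tool jog_arm, never from a script. Its argument "commands" is a list that holds one entry, the list of rows, each a list of 7 numbers: the opening, from -1 (shut) to 1 (fully open), then the shift along the tool's x, y, z in cm, then the turn, a rotation vector about the tool's x, y, z in degrees. A call has 1 to 10 rows; each row shifts and turns the commanded pose from where the row before left it, along the tool's axes as they then stand; what a row does not reach is not made up. A row lasts 1/12 s, in which the tool goes at most 41.7 mm and 7.16 degrees, less where a joint would pass 70% of its speed; a pose out of reach is approached as far as the arm can. A call is refused whole if a number of a shift passes 4.17 or a number of a turn 7.16, either way. A call with a gripper value outside its range is refused whole. The fingers move at their own pace and stop on an object; "squeeze" is the grip in N (left out, the last holds). Time passes only in rows, so rows that do not move let the fingers close. It gives the time, the measured TCP pose, the force, the opening and the grip force at its end, in the units of the state.
- r.state(): the state, without advancing time (a new reading comes with each control period).
- r.snapshot(name): name is "side" or "top" or "wrist"; returns a dict with "img" (480x640x3 uint8, red, green, blue), "fx", "fy", "cx", "cy" (pixels), "rvec" (rotation vector, rad) and "tvec" (3), from world to camera coordinates, as OpenCV has them; the wrist camera has in their place "hand_eye" (4x4, takes a point from camera to tool coordinates, whose origin is the TCP and whose axes are the flange's). Camera axes: x right, y down, z forward; pixel columns grow to the right and rows downward; lengths in m; the calibration is good to about 2 mm. A picture is of the moment at which its call begins: read the wrist's pose just before it. There is no depth.
- r.finish_job(): hands the job in; it is judged then, once.
The state is a dict: "clock": time; "qpos": joint angles; "joint_vel": joint speeds; "joint_torque": joint torques, N m; "tcp_pos": TCP position; "eef_rot": TCP orientation; "ft_force": force on the tool from outside, world axes, zero at the start; "torque": the same for the moment, N m; "width": finger opening in m; "grasp_force": force on a finger pad.
Only numpy, scipy, OpenCV 4.12 (cv2) and the standard library are available. Lean on these libraries where they do the work, as an engineer would, in place of code of your own. Each camera call takes 0.05 s, during which the arm holds its last target. There are 200 camera calls.

## Working session

There is one attempt and no reset: what is moved stays moved. The work goes in short steps, Python scripts to look and compute and a tool call to move; the robot and the scene stay as the last step left them, time stands still between calls to the robot, and variables do not carry over. Pictures are saved under pics/ and viewed, at most 10 in all, crops included, and the job is handed in when it is done.

Besides the shell and the picture viewer there is one more tool, called after "Request:" in YAML: its name, and indented under it one key for each argument. jog_arm: Moves the arm, as the interface text tells. Its arguments: {"type":"object","properties":{"commands":{"type":"array","items":{"type":"array","items":{"type":"array","items":{"type":"number"}}}},"squeeze":{"type":"number"}},"required":["commands"]}

```bash
mkdir -p pics; cat > h.py <<'E'
import numpy as np, cv2
from plant import r
def snap(n,f=None):
    s=r.state(); d=r.snapshot(n); d['s']=s
    if f: cv2.imwrite('pics/'+f+'.png',d['img'][:,:,::-1])
    return d
def ray(d,u,v):
    c=np.array([(u-d['cx'])/d['fx'],(v-d['cy'])/d['fy'],1.])
    if 'hand_eye' in d:
        H=np.array(d['hand_eye']);R=np.array(d['s']['eef_rot']);p=np.array(d['s']['tcp_pos'])
        return R@H[:3,3]+p, R@H[:3,:3]@c
    R=cv2.Rodrigues(np.array(d['rvec'],float))[0];t=np.array(d['tvec'],float).ravel()
    return -R.T@t, R.T@c
def onz(d,u,v,z):
    o,w=ray(d,u,v); return o+w*(z-o[2])/w[2]
E
python3 - <<'E'
from h import *
a=snap('top','top0');b=snap('side','side0')
for d in(a,b): print(ray(d,320,240),d['fx'])
print(r.state())
E
```

```text
(array([ 0.40447731, -0.22460963,  1.3959942 ]), array([ 0.09092763,  0.01931062, -0.99582089])) 528.5061211294015
(array([ 0.74975319, -0.78377668,  0.8092202 ]), array([-0.22824448,  0.65447683, -0.72087319])) 435.9891666888725
{'clock': 0.1, 'qpos': array([-6.90623204e+01,  2.02592586e+01,  9.36222192e+01,  1.07822630e-03,
        6.61879374e+01, -1.37463214e-01]), 'joint_vel': array([-0.05299355, -0.12378141, -0.12707366, -0.06417546,  0.01023651,
       -0.02753593]), 'joint_torque': array([ 8.64324011e-04, -5.94900370e+01, -3.34928977e+01,  6.98359078e-02,
        1.82682829e-02, -1.95725386e-05]), 'tcp_pos': array([ 0.22460525, -0.58281002,  0.22495007]), 'eef_rot': array([[ 9.33112368e-01,  3.59584670e-01, -4.16860935e-04],
       [ 3.59584911e-01, -9.33111675e-01,  1.13767883e-03],
       [ 2.01140607e-05, -1.21147909e-03, -9.99999266e-01]]), 'ft_force': array([-0.83778059, -1.0647963 , -0.43434807]), 'torque': array([ 0.00492438, -0.04380605,  0.03107238]), 'grasp_force': 0.0, 'width': 0.09202958703381196}
```

View pics/top0.png

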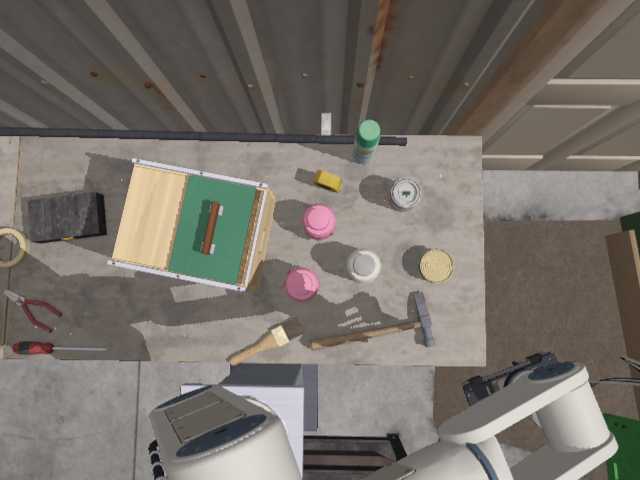

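View pics/side0.png

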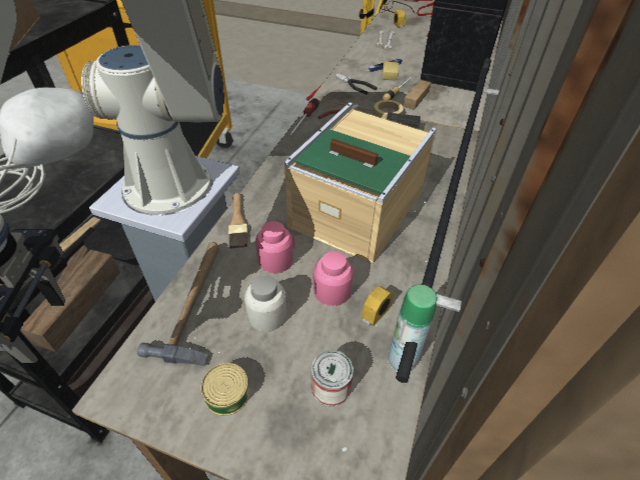

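Top view: candidates for the pot are the whitish pot with the grey cap (364,265), pink look-alikes (319,221) and (301,284), and the stain tin (405,193). I choose (364,265). The box has its deck to the left (150,215) and its handle at (211,228). The side view agrees: pot at (265,300), handle at (354,152).

```bash
python3 - <<'E'
from h import *
a=snap('top');b=snap('side')
im=a['img']; c=im[235:300,330:400]; cv2.imwrite('pics/crop.png',cv2.resize(c[:,:,::-1],None,fx=8,fy=8,interpolation=cv2.INTER_CUBIC))
hsv=cv2.cvtColor(im,cv2.COLOR_RGB2HSV)
def mask(lo,hi,roi):
    m=cv2.inRange(hsv,lo,hi);k=np.zeros_like(m);x0,y0,x1,y1=roi;k[y0:y1,x0:x1]=m[y0:y1,x0:x1]
    cs,_=cv2.findContours(k,cv2.RETR_EXTERNAL,cv2.CHAIN_APPROX_NONE);return max(cs,key=cv2.contourArea)
h=mask((3,90,40),(18,255,150),(190,190,235,265));q=cv2.minAreaRect(h);print('handle',q)
bp=cv2.boxPoints(q);print([onz(a,*p,.235).round(4) for p in bp],onz(a,*q[0],.235))
g=mask((65,90,30),(95,255,200),(150,160,280,300));q=cv2.minAreaRect(g);print('cover',q)
print([onz(a,*p,.206).round(4) for p in cv2.boxPoints(q)],onz(a,*q[0],.206))
# rail ends by white mask
w=mask((0,0,120),(180,40,255),(340,240,390,295));q=cv2.minEnclosingCircle(w);print('pot',q,cv2.contourArea(w))
cl=cv2.HoughCircles(cv2.cvtColor(cv2.resize(c,None,fx=4,fy=4,interpolation=cv2.INTER_CUBIC),cv2.COLOR_RGB2GRAY),cv2.HOUGH_GRADIENT,1,10,param1=80,param2=20,minRadius=35,maxRadius=85)
for x,y,R in cl[0][:5]:
    u,v=x/4+330-.4,y/4+235-.4;print('circ',u,v,R/4,'cap',onz(a,u,v,.111).round(4),'r',R/4/a['fx']*1.285)
E
```

```text
handle ((210.317626953125, 227.57057189941406), (8.026427268981934, 52.82257080078125), 12.52880859375)
[array([0.4796, 0.0612, 0.235 ]), array([0.5951, 0.04  , 0.235 ]), array([0.5914, 0.0223, 0.235 ]), array([0.4759, 0.0437, 0.235 ])] [0.5351977  0.04184628 0.235     ]
cover ((211.96585083007812, 228.99267578125), (68.23664093017578, 98.19929504394531), 12.094757080078125)
[array([0.4412, 0.1403, 0.206 ]), array([0.6624, 0.1026, 0.206 ]), array([ 0.6306, -0.0524,  0.206 ]), array([ 0.4112, -0.012 ,  0.206 ])] [0.53525203 0.04461811 0.206     ]
pot ((364.5, 267.0), 36.458980560302734) 2262.5
circ 363.475 264.225 11.375 cap [ 0.4641 -0.306   0.111 ] r 0.027656965
circ 366.225 263.725 13.9 cap [ 0.4654 -0.3126  0.111 ] r 0.033796202
circ 364.725 267.975 14.075 cap [ 0.4551 -0.3091  0.111 ] r 0.034221694
circ 360.725 266.975 14.075 cap [ 0.4574 -0.2994  0.111 ] r 0.034221694
circ 366.975 266.475 13.5 cap [ 0.4588 -0.3145  0.111 ] r 0.03282365
```

View pics/crop.png

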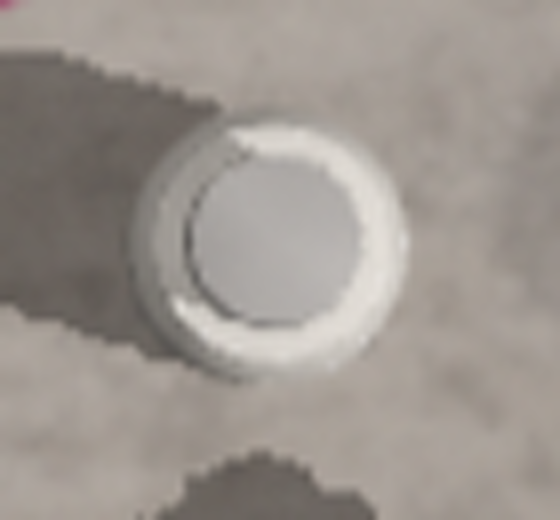

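The crop shows a grey cap centred near (364,264) on a whitish body. Hough gives the cap a radius of 27.7 mm against 27 true, so the pot is at (0.463, -0.307). The handle is at (0.5355, 0.044) and the box yaw is about -10.6°. First I open the cover: fingers shut, tool x along box +y.

Request:
jog_arm:
  commands:
    - [[-1,0,0,-0.5,0,0,-6.48],[-1,0,0,-0.5,0,0,-6.48],[-1,0,0,-0.5,0,0,-6.48],[-1,0,0,-0.5,0,0,-6.48],[-1,0,0,-0.5,0,0,-6.48],[-1,0,0,-0.5,0,0,-6.48],[-1,0,0,-0.5,0,0,-6.48],[-1,0,0,-0.5,0,0,-6.48],[-1,0,0,-0.5,0,0,-6.48]]
  squeeze: 10

```text
clock: 0.95
tcp_pos: [0.2247, -0.583, 0.2706]
eef_rot: [[0.179, 0.984, -0.0], [0.984, -0.179, 0.0], [0.0, -0.0, -1.0]]
ft_force: [-0.3, -0.2, 0.3]
width: 0.0336
grasp_force: 0.0
```

Request:
jog_arm:
  commands:
    - [[-1,3.9,1.2,0,0,0,0],[-1,3.9,1.2,0,0,0,0],[-1,3.9,1.2,0,0,0,0],[-1,3.9,1.2,0,0,0,0],[-1,3.9,1.2,0,0,0,0],[-1,3.9,1.2,0,0,0,0],[-1,3.9,1.2,0,0,0,0],[-1,3.9,1.2,0,0,0,0]]

```text
clock: 1.62
tcp_pos: [0.3769, -0.2923, 0.2706]
eef_rot: [[0.184, 0.983, 0.0], [0.983, -0.184, -0.0], [-0.0, 0.0, -1.0]]
ft_force: [0.3, 0.5, -1.2]
width: 0.0007
grasp_force: 0.0
```

Request:
jog_arm:
  commands:
    - [[-1,3.9,1.2,0,0,0,0],[-1,3.9,1.2,0,0,0,0],[-1,3.9,1.2,0,0,0,0],[-1,3.9,1.2,0,0,0,0],[-1,3.9,1.2,0,0,0,0],[-1,3.9,1.2,0,0,0,0],[-1,2.0,1.2,0,0,0,0],[-1,0,1.0,0,0,0,0],[-1,0,0,0,0,0,0]]

```text
clock: 2.37
tcp_pos: [0.5172, -0.0613, 0.2705]
eef_rot: [[0.181, 0.983, 0.001], [0.983, -0.181, -0.0], [-0.0, 0.001, -1.0]]
ft_force: [0.1, -0.5, 0.4]
width: 0.0002
grasp_force: 0.0
```

```bash
python3 - <<'E'
from h import *
d=snap('wrist','w0');print(d['s']['tcp_pos'],d['s']['ft_force'],d['hand_eye'])
E
```

```text
[ 0.51717712 -0.06134677  0.27046122] [ 0.05350573 -0.53802401  0.44619712] [[-1.29766040e-03 -9.67153470e-01 -2.54189853e-01  7.08251833e-02]
 [ 9.99999107e-01 -1.17407377e-03 -6.37907933e-04  9.74673060e-04]
 [ 3.18517233e-04 -2.54190453e-01  9.67154130e-01 -1.57373481e-01]
 [ 0.00000000e+00  0.00000000e+00  0.00000000e+00  1.00000000e+00]]
```

View pics/w0.png

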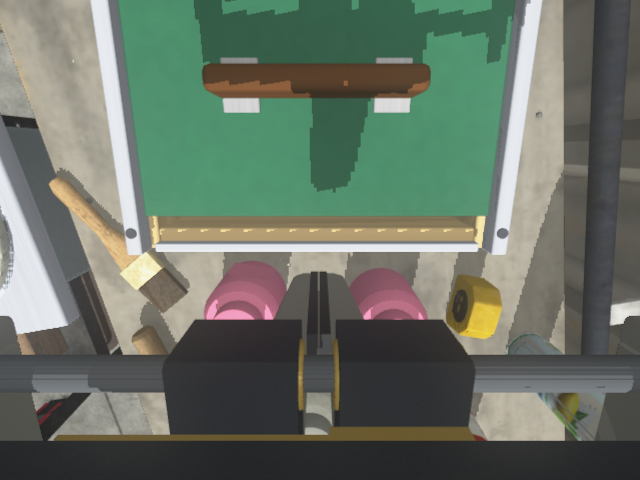

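The wrist view shows the bar spanning u 203–430 at v 64–97, parallel to the image rows, so the yaw is right. The cover's front edge is at v 216, the box's front edge at about v 250, and the rails' front ends are at u 131 and 502.

```bash
python3 - <<'E'
from h import *
d=snap('wrist')
T=d['s'];R=np.array(T['eef_rot']);p=np.array(T['tcp_pos'])
for n,u,v,z in [('barL',203,70,.235),('barR',430,70,.235),('bartopfar',316,64,.235),('barnear?',316,97,.206),('coverfrontL',147,216,.206),('coverfrontR',490,216,.206),('wallout',150,250,.195),('wallout',480,250,.195),('railL',131,253,.211),('railR',502,253,.211),('railLtopin',111,0,.211),('railRtopin',527,0,.211)]:
    q=onz(d,u,v,z);print(n,q.round(4),'tool',((q-p)@R*100).round(2))
print(R.round(4))
E
```

```text
barL [0.4794 0.0562 0.235 ] tool [10.96 -5.76  3.52]
barR [0.5927 0.0349 0.235 ] tool [10.95  5.77  3.52]
bartopfar [0.5363 0.0483 0.235 ] tool [11.23 -0.02  3.52]
barnear? [0.5339 0.0369 0.206 ] tool [10.07 -0.04  6.42]
coverfrontL [ 0.4129 -0.0136  0.206 ] tool [  2.89 -11.01   6.43]
coverfrontR [ 0.6313 -0.0545  0.206 ] tool [ 2.86 11.21  6.42]
wallout [ 0.4017 -0.0382  0.195 ] tool [  0.27 -11.66   7.53]
wallout [ 0.628  -0.0805  0.195 ] tool [ 0.25 11.36  7.52]
railL [ 0.3977 -0.0347  0.211 ] tool [  0.54 -12.12   5.93]
railR [ 0.6352 -0.0792  0.211 ] tool [ 0.51 12.04  5.92]
railLtopin [0.433  0.1054 0.211 ] tool [ 14.95 -11.21   5.92]
railRtopin [0.6561 0.0635 0.211 ] tool [14.92 11.48  5.91]
[[ 1.829e-01  9.831e-01 -6.000e-04]
 [ 9.831e-01 -1.829e-01 -4.000e-04]
 [-5.000e-04 -5.000e-04 -1.000e+00]]
```

Tool x equals box y, laterally centred. The cover is about 17 mm ajar, and the bar's near face is about 10 cm ahead. I lower and push.

Request:
jog_arm:
  commands:
    - [[-1,2.5,0,2.1,0,0,0],[-1,2.5,0,2.2,0,0,0],[-1,2.0,0,0,0,0,0],[-1,0.8,0,0,0,0,0],[-1,0.7,0,0,0,0,0],[-1,0.7,0,0,0,0,0],[-1,0.7,0,0,0,0,0],[-1,0.7,0,0,0,0,0]]

```text
clock: 3.13
tcp_pos: [0.5353, 0.0417, 0.2282]
eef_rot: [[0.185, 0.983, 0.001], [0.983, -0.185, -0.001], [-0.001, 0.001, -1.0]]
ft_force: [-0.2, -2.6, 3.2]
width: 0.0008
grasp_force: 1.3
```

Request:
jog_arm:
  commands:
    - [[-1,1.0,0,0,0,0,0],[-1,1.2,0,0,0,0,0],[-1,1.2,0,0,0,0,0],[-1,1.2,0,0,0,0,0],[-1,1.2,0,0,0,0,0],[-1,1.2,0,0,0,0,0],[-1,1.0,0,0,0,0,0],[-1,0.8,0,0,0,0,0],[-1,0.7,0,0,0,0,0]]

```text
clock: 3.88
tcp_pos: [0.5528, 0.1368, 0.2275]
eef_rot: [[0.184, 0.983, -0.0], [0.983, -0.184, 0.0], [0.0, -0.0, -1.0]]
ft_force: [0.7, -2.4, 2.7]
width: 0.0005
grasp_force: 1.2
```

Request:
jog_arm:
  commands:
    - [[-1,0.5,0,0,0,0,0],[-1,0.5,0,0,0,0,0],[-1,0.4,0,0,0,0,0],[-1,0.3,0,0,0,0,0],[-1,0.2,0,0,0,0,0],[-1,0.2,0,0,0,0,0]]

```text
clock: 4.38
tcp_pos: [0.5564, 0.1564, 0.2275]
eef_rot: [[0.184, 0.983, -0.0], [0.983, -0.184, -0.0], [-0.0, -0.0, -1.0]]
ft_force: [-0.0, -1.6, 1.9]
width: 0.0002
grasp_force: 1.1
```

Request:
jog_arm:
  commands:
    - [[-1,0.2,0,0,0,0,0],[-1,0.2,0,0,0,0,0],[-1,0.2,0,0,0,0,0]]

```text
clock: 4.63
tcp_pos: [0.5566, 0.1574, 0.2275]
eef_rot: [[0.183, 0.983, -0.003], [0.983, -0.183, -0.009], [-0.01, -0.001, -1.0]]
ft_force: [-4.2, -31.5, 11.1]
width: 0.0002
grasp_force: 16.0
```

Request:
jog_arm:
  commands:
    - [[-1,0.2,0,0,0,0,0],[-1,0.2,0,0,0,0,0]]

```text
clock: 4.8
tcp_pos: [0.5566, 0.1577, 0.2275]
eef_rot: [[0.183, 0.983, -0.005], [0.983, -0.183, -0.016], [-0.016, -0.002, -1.0]]
ft_force: [-7.7, -47.1, 15.8]
width: 0.0003
grasp_force: 24.3
```

The stop is felt at the predicted place (TCP 22.24 cm against 22.3 expected), so the cover is fully open. The mouth centre is at about (0.534, 0.027). Next the pot.

Request:
jog_arm:
  commands:
    - [[-1,-1.5,0,0,0,0,0],[-1,-1.0,0,-2.5,0,0,0],[0,-3.0,0,-2.5,0,0,0],[1,-4.1,0,0,0,0,0],[1,-4.1,0,0,0,0,0],[1,-4.1,0,0,0,0,0],[1,-4.1,0,0,0,0,0],[1,-4.1,0,0,0,0,0],[1,-4.1,0,0,0,0,0],[1,-4.1,-0.2,0,0,0,0]]

```text
clock: 5.63
tcp_pos: [0.4931, -0.1712, 0.2778]
eef_rot: [[0.184, 0.983, 0.001], [0.983, -0.184, 0.0], [0.001, 0.001, -1.0]]
ft_force: [0.7, 0.6, -0.1]
width: 0.0516
grasp_force: 0.0
```

Request:
jog_arm:
  commands:
    - [[1,-4.1,-0.2,0,0,0,0],[1,-3.0,-0.2,0,0,0,0],[1,0,0,0,0,0,0],[1,0,0,0,0,0,0]]

```text
clock: 5.97
tcp_pos: [0.476, -0.2398, 0.2774]
eef_rot: [[0.187, 0.982, 0.0], [0.982, -0.187, 0.001], [0.001, 0.0, -1.0]]
ft_force: [-0.2, 1.2, -0.3]
width: 0.0784
grasp_force: 0.0
```

```bash
python3 - <<'E'
from h import *
d=snap('wrist','w1');print(d['s']['tcp_pos'],d['s']['ft_force']); t=snap('top','top1')
E
```

```text
[ 0.47603553 -0.2398108   0.27744278] [-0.22415655  1.19127679 -0.31636722]
```

View pics/w1.png

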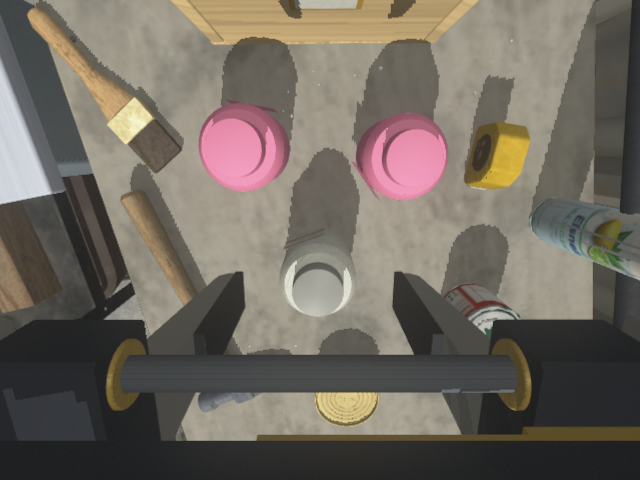

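The wrist view shows the white pot's grey cap at (318,289), between the open fingers. The pink look-alikes are at (245,147) and (403,156).

```bash
python3 - <<'E'
from h import *
d=snap('wrist');R=np.array(d['s']['eef_rot']);p=np.array(d['s']['tcp_pos'])
g=cv2.cvtColor(d['img'],cv2.COLOR_RGB2GRAY)[225:325,270:366]
c=cv2.HoughCircles(cv2.resize(g,None,fx=3,fy=3,interpolation=cv2.INTER_CUBIC),cv2.HOUGH_GRADIENT,1,8,param1=80,param2=18,minRadius=65,maxRadius=125)
L=[(x/3+270-.3,y/3+225-.3,r_/3) for x,y,r_ in c[0][:4]]+[(318,289,26)]
for u,v,rr in L:
    q=onz(d,u,v,.111);e=onz(d,u+rr,v,.111);print(round(u,1),round(v,1),q.round(4),'r',np.linalg.norm(e-q).round(4),'tool cm',((q-p)@R*100).round(2))
E
```

```text
317.5 290.5 [ 0.4643 -0.3033  0.111 ] r 0.0273 tool cm [-6.65 -0.   16.64]
317.9 284.9 [ 0.4657 -0.2974  0.111 ] r 0.0328 tool cm [-6.04  0.03 16.64]
317.2 297.5 [ 0.4625 -0.3106  0.111 ] r 0.0272 tool cm [-7.4  -0.04 16.64]
315.2 285.5 [ 0.463  -0.2976  0.111 ] r 0.0312 tool cm [-6.11 -0.23 16.64]
318 289 [ 0.4651 -0.3017  0.111 ] r 0.026 tool cm [-6.48  0.04 16.64]
```

Request:
jog_arm:
  commands:
    - [[1,-3.4,0,1.5,0,0,0],[1,-3.4,0,1.5,0,0,0],[1,0,0,3.0,0,0,0],[1,0,0,3.0,0,0,0],[1,0,0,3.0,0,0,0],[1,0,0,2.5,0,0,0],[1,0,0,1.5,0,0,0],[1,0,0,1.0,0,0,0],[1,0,0,0.3,0,0,0],[1,0,0,0,0,0,0]]

```text
clock: 6.95
tcp_pos: [0.4643, -0.3047, 0.1043]
eef_rot: [[0.183, 0.983, -0.001], [0.983, -0.183, 0.0], [0.0, -0.001, -1.0]]
ft_force: [0.0, -0.2, 0.5]
width: 0.0921
grasp_force: 0.0
```

Request:
jog_arm:
  commands:
    - [[-1,0,0,0,0,0,0],[-1,0,0,0,0,0,0],[-1,0,0,0,0,0,0],[-1,0,0,0,0,0,0],[-1,0,0,0,0,0,0],[-1,0,0,0,0,0,0],[-1,0,0,0,0,0,0],[-1,0,0,0,0,0,0]]
  squeeze: 25

```text
clock: 7.62
tcp_pos: [0.4637, -0.3055, 0.1049]
eef_rot: [[0.184, 0.983, -0.0], [0.983, -0.184, 0.0], [0.0, -0.0, -1.0]]
ft_force: [-1.9, 1.7, 5.1]
width: 0.0532
grasp_force: 25.0
```

Request:
jog_arm:
  commands:
    - [[-1,0,0,-0.5,0,0,0],[-1,0,0,-1.0,0,0,0],[-1,0,0,-2.0,0,0,0],[-1,0,0,-3.0,0,0,0],[-1,0,0,-3.5,0,0,0],[-1,0,0,-3.5,0,0,0],[-1,0,0,-3.5,0,0,0],[-1,0,0,-3.5,0,0,0],[-1,0,0,-2.5,0,0,0],[-1,0,0,-1.5,0,0,0]]
  squeeze: 30

```text
clock: 8.45
tcp_pos: [0.4645, -0.3058, 0.3537]
eef_rot: [[0.184, 0.983, 0.004], [0.983, -0.184, -0.002], [-0.002, 0.004, -1.0]]
ft_force: [0.3, -1.3, -6.0]
width: 0.0532
grasp_force: 30.0
```

Request:
jog_arm:
  commands:
    - [[-1,0.6,0,-0.5,0,0,0],[-1,1.2,0.0,0,0,0,0],[-1,2.0,0.1,0,0,0,0],[-1,2.8,0.1,0,0,0,0],[-1,3.2,0.1,0,0,0,0],[-1,3.2,0.1,0,0,0,0],[-1,3.2,0.1,0,0,0,0],[-1,3.2,0.1,0,0,0,0],[-1,3.2,0.1,0,0,0,0],[-1,3.2,0.1,0,0,0,0]]

```text
clock: 9.28
tcp_pos: [0.5181, -0.0507, 0.3526]
eef_rot: [[0.184, 0.983, -0.003], [0.983, -0.184, 0.001], [0.0, -0.003, -1.0]]
ft_force: [1.2, -0.5, -5.4]
width: 0.0532
grasp_force: 30.0
```

Request:
jog_arm:
  commands:
    - [[-1,3.0,0,0,0,0,0],[-1,2.2,0,0,0,0,0],[-1,1.5,0,0,0,0,0],[-1,0.9,0,0,0,0,0],[-1,0.5,0,0,0,0,0],[-1,0,0,0,0,0,0],[-1,0,0,0,0,0,0]]

```text
clock: 9.87
tcp_pos: [0.5337, 0.0259, 0.354]
eef_rot: [[0.184, 0.983, -0.001], [0.983, -0.184, -0.0], [-0.001, -0.001, -1.0]]
ft_force: [-0.0, -0.3, -5.3]
width: 0.053
grasp_force: 30.0
```

```bash
python3 - <<'E'
from h import *
d=snap('wrist','w2');s=d['s'];print(s['tcp_pos'],s['ft_force'],s['width'],s['grasp_force'])
E
```

```text
[0.53373907 0.02594494 0.35397013] [-0.01945754 -0.31511429 -5.32006312] 0.05302832787015355 29.984324276447296
```

View pics/w2.png

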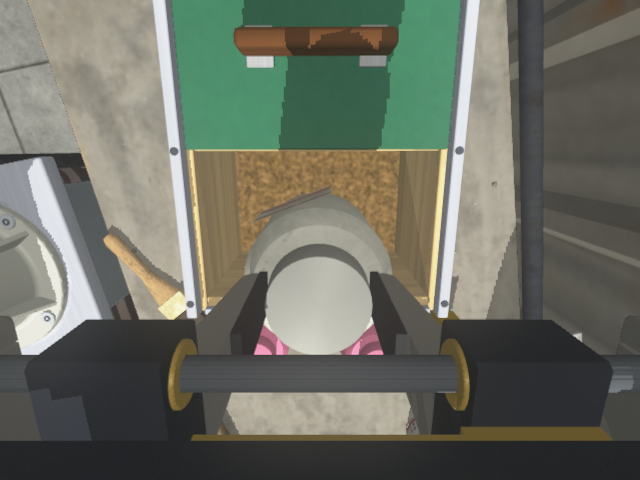

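The pot hangs centred over the mouth; cork is visible at (320,170), the cover is at v<150, and the weight is about 5.3 N. I lower quickly only to above the highest possible board, then in small steps while watching the force.

Request:
jog_arm:
  commands:
    - [[-1,0,0,1.0,0,0,0],[-1,0,0,2.0,0,0,0],[-1,0,0,2.5,0,0,0],[-1,0,0,2.5,0,0,0],[-1,0,0,2.5,0,0,0],[-1,0,0,2.5,0,0,0],[-1,0,0,1.5,0,0,0],[-1,0,0,0.7,0,0,0],[-1,0,0,0.4,0,0,0],[-1,0,0,0,0,0,0]]

```text
clock: 10.75
tcp_pos: [0.534, 0.0258, 0.1981]
eef_rot: [[0.185, 0.983, -0.001], [0.983, -0.185, -0.0], [-0.0, -0.001, -1.0]]
ft_force: [0.0, 1.0, -4.3]
width: 0.0532
grasp_force: 30.0
```

Request:
jog_arm:
  commands:
    - [[-1,0,0,0.3,0,0,0],[-1,0,0,0.3,0,0,0],[-1,0,0,0.2,0,0,0],[-1,0,0,0.2,0,0,0],[-1,0,0,0,0,0,0]]

```text
clock: 11.17
tcp_pos: [0.5341, 0.0263, 0.1885]
eef_rot: [[0.184, 0.983, -0.0], [0.983, -0.184, 0.0], [-0.0, -0.0, -1.0]]
ft_force: [-1.0, -0.4, -5.4]
width: 0.0532
grasp_force: 30.0
```

Request:
jog_arm:
  commands:
    - [[-1,0,0,0.2,0,0,0],[-1,0,0,0.2,0,0,0],[-1,0,0,0.2,0,0,0],[-1,0,0,0,0,0,0]]

```text
clock: 11.5
tcp_pos: [0.5339, 0.0263, 0.1821]
eef_rot: [[0.184, 0.983, -0.001], [0.983, -0.184, -0.0], [-0.0, -0.001, -1.0]]
ft_force: [0.4, -0.5, -4.5]
width: 0.0532
grasp_force: 30.0
```

Request:
jog_arm:
  commands:
    - [[-1,0,0,0.2,0,0,0],[-1,0,0,0.2,0,0,0],[-1,0,0,0.2,0,0,0],[-1,0,0,0,0,0,0]]

```text
clock: 11.83
tcp_pos: [0.5339, 0.0262, 0.1761]
eef_rot: [[0.184, 0.983, -0.001], [0.983, -0.184, -0.0], [-0.0, -0.001, -1.0]]
ft_force: [-0.2, -0.1, -4.7]
width: 0.0532
grasp_force: 30.0
```

Request:
jog_arm:
  commands:
    - [[-1,0,0,0.2,0,0,0],[-1,0,0,0.2,0,0,0],[-1,0,0,0.2,0,0,0],[-1,0,0,0,0,0,0]]

```text
clock: 12.17
tcp_pos: [0.5339, 0.0262, 0.1701]
eef_rot: [[0.184, 0.983, -0.001], [0.983, -0.184, -0.0], [-0.0, -0.001, -1.0]]
ft_force: [0.1, 0.3, -5.2]
width: 0.0534
grasp_force: 30.0
```

Request:
jog_arm:
  commands:
    - [[-1,0,0,0.2,0,0,0],[-1,0,0,0.2,0,0,0],[-1,0,0,0.2,0,0,0],[-1,0,0,0,0,0,0]]

```text
clock: 12.5
tcp_pos: [0.5339, 0.0262, 0.1641]
eef_rot: [[0.184, 0.983, -0.001], [0.983, -0.184, -0.0], [-0.0, -0.001, -1.0]]
ft_force: [-0.1, -0.7, -4.9]
width: 0.0534
grasp_force: 30.0
```

Request:
jog_arm:
  commands:
    - [[-1,0,0,0.2,0,0,0],[-1,0,0,0.2,0,0,0],[-1,0,0,0.2,0,0,0],[-1,0,0,0,0,0,0]]

```text
clock: 12.83
tcp_pos: [0.5339, 0.0262, 0.1581]
eef_rot: [[0.184, 0.983, -0.001], [0.983, -0.184, -0.0], [-0.0, -0.001, -1.0]]
ft_force: [-0.5, -0.2, -4.6]
width: 0.0532
grasp_force: 30.0
```

Request:
jog_arm:
  commands:
    - [[-1,0,0,0.2,0,0,0],[-1,0,0,0.2,0,0,0],[-1,0,0,0.2,0,0,0],[-1,0,0,0,0,0,0]]

```text
clock: 13.17
tcp_pos: [0.5339, 0.0262, 0.1521]
eef_rot: [[0.184, 0.983, -0.001], [0.983, -0.184, -0.0], [-0.0, -0.001, -1.0]]
ft_force: [0.6, 0.0, -5.4]
width: 0.0531
grasp_force: 30.0
```

Request:
jog_arm:
  commands:
    - [[-1,0,0,0.2,0,0,0],[-1,0,0,0.2,0,0,0],[-1,0,0,0.2,0,0,0],[-1,0,0,0,0,0,0]]

```text
clock: 13.5
tcp_pos: [0.5339, 0.0262, 0.1461]
eef_rot: [[0.184, 0.983, -0.001], [0.983, -0.184, -0.0], [-0.0, -0.001, -1.0]]
ft_force: [0.1, -0.4, -6.0]
width: 0.0535
grasp_force: 30.0
```

Request:
jog_arm:
  commands:
    - [[-1,0,0,0.2,0,0,0],[-1,0,0,0.2,0,0,0],[-1,0,0,0.1,0,0,0],[-1,0,0,0,0,0,0]]

```text
clock: 13.83
tcp_pos: [0.5342, 0.0263, 0.1417]
eef_rot: [[0.184, 0.983, 0.0], [0.983, -0.184, 0.0], [0.0, 0.0, -1.0]]
ft_force: [-1.9, -0.8, 0.6]
width: 0.0533
grasp_force: 30.0
```

The pot is at rest: the tool's force went from about -5 to +0.6 N, so the board carries the whole weight. I let go gently and withdraw straight up.

Request:
jog_arm:
  commands:
    - [[-1,0,0,0,0,0,0],[-0.2,0,0,0,0,0,0],[0.6,0,0,0,0,0,0],[0.8,0,0,0,0,0,0],[0.8,0,0,0,0,0,0],[0.8,0,0,0,0,0,0],[0.8,0,0,0,0,0,0]]
  squeeze: 10

```text
clock: 14.42
tcp_pos: [0.5344, 0.0262, 0.1417]
eef_rot: [[0.184, 0.983, 0.0], [0.983, -0.184, -0.0], [0.0, 0.0, -1.0]]
ft_force: [0.1, 0.6, 0.6]
width: 0.0821
grasp_force: 0.0
```

Request:
jog_arm:
  commands:
    - [[0.8,0,0,-0.5,0,0,0],[0.8,0,0,-1.0,0,0,0],[0.8,0,0,-2.0,0,0,0],[0.8,0,0,-3.0,0,0,0],[0.8,0,0,-3.0,0,0,0],[0.8,0,0,-3.0,0,0,0],[0.8,0,0,-3.0,0,0,0],[0.8,0,0,-2.5,0,0,0],[0.8,0,0,-1.0,0,0,0],[0.8,0,0,0,0,0,0]]

```text
clock: 15.25
tcp_pos: [0.5354, 0.0263, 0.3347]
eef_rot: [[0.184, 0.983, 0.005], [0.983, -0.184, 0.0], [0.001, 0.005, -1.0]]
ft_force: [0.4, -1.4, 0.1]
width: 0.0828
grasp_force: 0.0
```

```bash
python3 - <<'E'
from h import *
d=snap('wrist','w3');s=d['s'];print(s['tcp_pos'],s['ft_force'],s['width'])
R=np.array(s['eef_rot']);p=np.array(s['tcp_pos'])
E
```

```text
[0.53539045 0.02628983 0.33471679] [ 0.35295076 -1.40371656  0.14159789] 0.08278934458639794
```

View pics/w3.png

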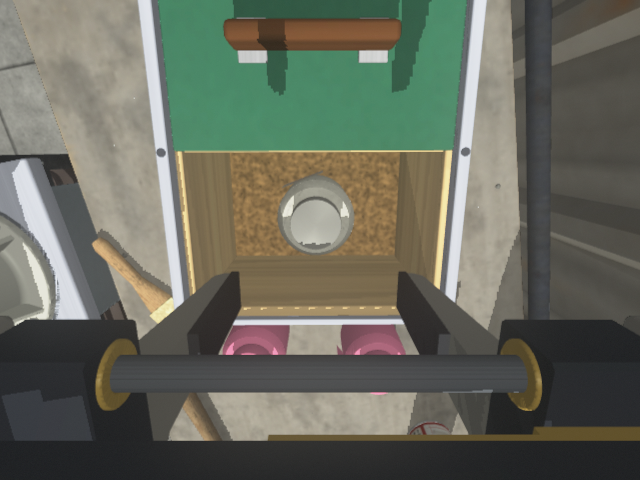

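The pot stands upright, centred on the cork (cap at (316,222)), below the rim, and the cover is open. Next: over the bar to its far side, then push the cover shut.

Request:
jog_arm:
  commands:
    - [[-1,2.0,0,0,0,0,0],[-1,3.5,0,0,0,0,0],[-1,4.0,0,0,0,0,0],[-1,4.0,0,0,0,0,0],[-1,3.5,0,0,0,0,0],[-1,2.0,0,0,0,0,0],[-1,1.0,0,0,0,0,0],[-1,0,0,0,0,0,0],[-1,0,0,0,0,0,0]]

```text
clock: 16.05
tcp_pos: [0.5704, 0.2221, 0.3301]
eef_rot: [[0.183, 0.983, -0.002], [0.983, -0.183, -0.001], [-0.002, -0.002, -1.0]]
ft_force: [-0.6, 0.1, -0.4]
width: 0.0246
grasp_force: 0.0
```

Request:
jog_arm:
  commands:
    - [[-1,0,0,2.0,0,0,0],[-1,0,0,2.5,0,0,0],[-1,0,0,2.5,0,0,0],[-1,0,0,1.5,0,0,0],[-1,0,0,1.0,0,0,0],[-1,0,0,0.6,0,0,0],[-1,0,0,0,0,0,0]]

```text
clock: 16.63
tcp_pos: [0.5706, 0.2216, 0.2297]
eef_rot: [[0.185, 0.983, -0.001], [0.983, -0.185, -0.001], [-0.001, -0.001, -1.0]]
ft_force: [-0.1, 0.2, 0.1]
width: 0.0004
grasp_force: 0.0
```

Request:
jog_arm:
  commands:
    - [[-1,-1.2,0,0,0,0,0],[-1,-1.2,0,0,0,0,0],[-1,-0.7,0,0,0,0,0],[-1,-0.7,0,0,0,0,0],[-1,-0.8,0,0,0,0,0],[-1,-1.0,0,0,0,0,0],[-1,-1.2,0,0,0,0,0],[-1,-1.2,0,0,0,0,0],[-1,-1.2,0,0,0,0,0],[-1,-1.2,0,0,0,0,0]]

```text
clock: 17.47
tcp_pos: [0.5518, 0.1194, 0.2307]
eef_rot: [[0.184, 0.983, 0.001], [0.983, -0.184, 0.0], [0.0, 0.001, -1.0]]
ft_force: [2.8, 2.3, 1.0]
width: 0.0005
grasp_force: 1.4
```

Request:
jog_arm:
  commands:
    - [[-1,-1.2,0,0,0,0,0],[-1,-1.2,0,0,0,0,0],[-1,-1.2,0,0,0,0,0],[-1,-1.0,0,0,0,0,0],[-1,-0.7,0,0,0,0,0],[-1,-0.5,0,0,0,0,0],[-1,-0.4,0,0,0,0,0],[-1,-0.4,0,0,0,0,0]]

```text
clock: 18.13
tcp_pos: [0.5395, 0.0555, 0.2305]
eef_rot: [[0.184, 0.983, -0.0], [0.983, -0.184, 0.0], [0.0, -0.0, -1.0]]
ft_force: [1.9, 1.8, 0.7]
width: 0.0004
grasp_force: 1.1
```

Request:
jog_arm:
  commands:
    - [[-1,-0.4,0,0,0,0,0],[-1,-0.3,0,0,0,0,0],[-1,-0.2,0,0,0,0,0],[-1,-0.2,0,0,0,0,0],[-1,-0.2,0,0,0,0,0]]

```text
clock: 18.55
tcp_pos: [0.5372, 0.0429, 0.2305]
eef_rot: [[0.184, 0.983, -0.0], [0.983, -0.184, 0.0], [-0.0, -0.0, -1.0]]
ft_force: [1.7, 1.5, 0.1]
width: 0.0005
grasp_force: 1.1
```

Request:
jog_arm:
  commands:
    - [[-1,-0.2,0,0,0,0,0],[-1,-0.2,0,0,0,0,0]]

```text
clock: 18.72
tcp_pos: [0.5371, 0.0421, 0.2306]
eef_rot: [[0.185, 0.983, 0.001], [0.983, -0.185, 0.006], [0.007, 0.0, -1.0]]
ft_force: [5.7, 25.3, -2.8]
width: 0.0006
grasp_force: 12.8
```

The stop is felt at the predicted place (25 N), so the cover is shut. I back off, withdraw and check.

Request:
jog_arm:
  commands:
    - [[-1,-0.1,0,0,0,0,0],[-1,0.8,0,0,0,0,0],[-1,0.8,0,0,0,0,0],[-1,0,0,-2.0,0,0,0],[-1,0,0,-3.0,0,0,0],[-1,0,0,-3.0,0,0,0],[-1,0,0,-2.0,0,0,0],[-1,0,0,0,0,0,0]]

```text
clock: 19.38
tcp_pos: [0.541, 0.0538, 0.3351]
eef_rot: [[0.184, 0.983, 0.006], [0.983, -0.184, -0.0], [0.001, 0.006, -1.0]]
ft_force: [0.4, 0.2, -0.0]
width: 0.0007
grasp_force: 0.0
```

Request:
jog_arm:
  commands:
    - [[-1,-2.0,0,0,0,0,0],[-1,-4.0,0,0,0,0,0],[-1,-4.0,0,0,0,0,0],[-1,-4.0,0,0,0,0,0],[-1,-2.0,0,0,0,0,0],[-1,-1.0,0,0,0,0,0],[-1,0,0,0,0,0,0],[-1,0,0,0,0,0,0]]

```text
clock: 20.05
tcp_pos: [0.5079, -0.1129, 0.33]
eef_rot: [[0.185, 0.983, -0.001], [0.983, -0.185, 0.001], [0.0, -0.001, -1.0]]
ft_force: [0.3, 0.6, 1.0]
width: 0.0004
grasp_force: 0.0
```

```bash
python3 - <<'E'
from h import *
d=snap('wrist','w4');s=d['s'];print(s['tcp_pos'],s['ft_force'])
b=snap('side')
cv2.imwrite('pics/fin.png',np.hstack([cv2.resize(x['img'],(400,300))[:,:,::-1] for x in (d,b)]))
E
```

```text
[ 0.5078934  -0.11294143  0.33003548] [0.28160728 0.6207088  1.02655192]
```

View pics/fin.png

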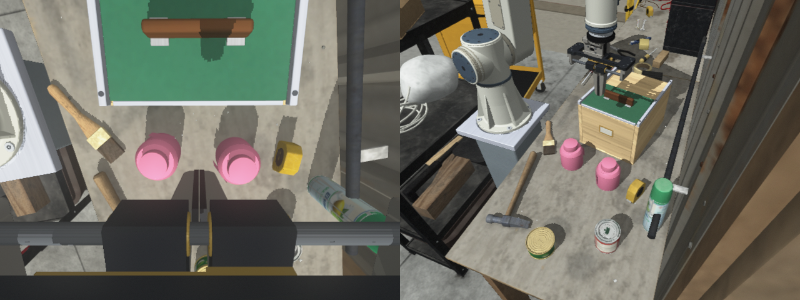

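The cover is flush with the front edge (v≈102, no gap), and the tins, tape measure and pink pots are where they were. The robot touches nothing, so I hand in.

```bash
python3 -c "
from plant import r
print(r.finish_job())"
```

```text
the job is handed in; nothing more can be done
None
```

The pot of sealant is upright in the box, let go only once the board carried its weight, and the cover is pushed fully shut over it; the tins and tape measure were not touched, and I handed the job in at about 20 s.

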